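Change gear on the bench sander

TASK

The gear lever on top of the orange bench sander stands in the right-hand half of its H-shaped gate. With the gripper shut, push it gently through the gate, across the middle to the left-hand side (the side of the sanding disc) and fully home into the slot with the round raised mark beside its end, not into the one marked with a bar. Only push the lever with the fingers, never pinch it; leave the glue bottle, screwdriver and tin where they are, and finish with the fingers clear.

Things in the scene. Friction and masses are not known exactly. Their poses are not given: they have to be found in the camera images.
- sander: Orange gearbox of a bench disc sander, bolted down; housing 190 x 160 mm (x, y), 111 mm high, base 250 x 210 mm. Origin: centre of the underside, on the bench (height 0). x axis: away from the robot side, to its motor (104 mm diameter, x 95 to 245 mm, top at 119 mm). y axis: left, to its upright sanding disc (132 mm diameter, y 116 to 128 mm, top at 138 mm).
- gate (a point): Centre of the H-gate, on the top face of its steel plate (136 x 116 mm), 121 mm above the bench; axes as the sander's. Two slots 16 mm wide run along x at y = -20 mm (right) and +20 mm (left), from x = -29 to +29 mm. A cross channel along y joins them at x = 0, 18 mm wide between two tongues with round noses of 12 mm radius. The lever's 12 mm stem moves in these slots.
- gear (a joint): Tilt of the lever along the sander's x (rad): 0 in the middle, positive to +x (motor); limits -0.30 and 0.30 are fully home. Starts anywhere in -0.29 to 0.29. Dry friction: 2 to 3 N at the grip moves it, and it stays where it is left. It can cross sideways only when within about 0.04 of 0; the round tongue noses help to centre it.
- cross (a joint): Tilt of the lever along the sander's y (rad): positive to the left (+y). Limits -0.285 and +0.285. The lever starts on the right at about -0.28; on the left it can enter a slot above about 0.24. Same friction as gear.
- grip: Black plastic grip of the lever: an upright pill of 28 mm diameter, 60 mm long; origin at its centre, z along the lever. A 12 mm steel stem goes from it down through the gate. The lever tilts about a point 75 mm below gate, 135 mm from the grip's centre: upright, the centre is 60 mm above the gate; at full tilt about 40 mm off along x, 38 mm along y, up to 11 mm lower.
- pin (a point): Point on the lever's stem axis, 72 mm from the pivot, at gate-plate height: shows where in the gate the stem stands. Fully home its x in the sander's frame is about -21 or +21 mm.
- round_mark: Round black raised mark, 20 mm diameter, 5 mm high, fixed on the gate plate beyond the end of one left-hand slot: 49 mm from the gate's centre along x (at the -x or the +x end, it varies) and 20 mm to the left (+y). It marks the wanted slot. Origin: centre of its underside.
- bar_mark: Black raised bar 9 x 36 mm (x, y), 5 mm high, fixed in the same way at the end of the other left-hand slot, the one to keep out of. Origin: centre of its underside.
- glue: White glue bottle with a red cap, 48 mm diameter, 130 mm high, standing loose on the bench to the right of the sander. Origin: centre of its underside. Bystander.
- screwdriver: Screwdriver with a yellow handle, loose on the bench to the right of the sander, handle towards its own -x. Bystander.
- tin: Open aluminium tin, 68 mm diameter, 70 mm high, standing loose on the bench to the left of the sander. Origin: centre of its underside. Bystander.

How it is judged:
By the outcome, as a careful person would: the job done as asked, in the order asked, and still so for the second after the job is handed in, with the robot touching nothing.
It also fails if it takes over 64 s, if anything falls off the work surface, if the arm or the gripper's body presses on something with over 40 N, if the wrist force passes 120 N, or if a joint passes its speed limit or range.

ROBOT

A 7-joint arm with a two-finger parallel gripper is mounted at the origin on the work surface. World frame = base frame: x ahead of the robot, y to its left, z up, the work surface at z = 0. Lengths are in mm, angles in degrees, forces in N, time in s.
With the tool pointing down it reaches from about 425 to 875 mm from the base axis. Payload 8.4 kg.
Tool frame: the origin (TCP) lies between the finger pads; the fingertips stand 25 mm ahead of it and the grasp point (between the pads) lies 6 mm ahead of it (tips_ahead is the distance from the TCP to the fingertips, in mm); z points along the fingers, y is the line along which they close (so a half turn about z gives the same grasp; the last joint's range is limited). The gripper opens to 85 mm and grips with 20 to 120 N. Pads are 22 mm wide; open, the fingers measure 114 mm over their backs; the gripper's body (76 mm by 85 mm) begins 54 mm behind the grasp point. The pads swing forward as they close: fully open they stand 13 mm farther back than shut.
Start: joints at [66.222, 19.091, 2.286, 83.961, -0.768, 76.965, -3.352], TCP at [201.852, -617.834, 216.508] pointing down, gripper open.
Joint ranges: [-147.57, 147.57], [-21.85, 119.76], [-74.77, 79.35], [14.55, 137.4], [-85.83, 265.84], [4.83, 119.75], [-152.11, 152.11]. Speed limits (degrees/s): [127.2, 127.2, 159.86, 159.86, 180, 180, 180].

INTERFACE

Orientations are given as a 3x3 rotation matrix whose columns are the frame's x, y, z axes.
In Python, from cell import * gives the robot as it stands. The module is installed in compiled form; this text tells all that it offers.
- The arm moves only by the tool play_rows, never from a script. Its argument "plan" is a list of rows, each an object of numbers: "dx", "dy", "dz": the shift along the tool's x, y, z in units of 30 mm (1.0 is 30 mm); "ax", "ay", "az": the turn, a rotation vector about the tool's x, y, z in degrees. A call has 1 to 10 rows; each row is the pose to reach, as a shift and turn from the pose commanded when the call began, along the tool's axes at that moment; what a row does not reach only later rows make up. A row lasts 1/10 s, in which the tool goes at most 50 mm and 8.59 degrees, less where a joint would pass 70% of its speed; a pose out of reach is approached as far as the arm can. A call with a gripper value outside its range is refused whole. "gripper" is the opening, from -1 (shut) to 1 (fully open), set as the call begins (left out, the last holds). The fingers move at their own pace and stop on an object; "newtons" is the grip in N (left out, the last holds). Time passes only in rows, so rows that repeat a pose let the fingers close. It gives the time, the measured TCP pose, the force, the opening and the grip force at its end, in the units of the state.
- state(): the state, without advancing time (a new reading comes with each control period).
- camera(name): name is "side" or "top" or "wrist"; returns a dict with "image" (420x560x3 uint8, red, green, blue), "vertical_fov" (degrees; the focal length in pixels is half the picture's height over the tangent of half this angle, whatever the lens; pixels are square), "cx", "cy" (the principal point, pixels), "T" (4x4, takes a point from camera to world coordinates). Camera axes: x right, y up, looking along -z (the intrinsics and any distortion apply to the point x, -y, -z); pixel columns grow to the right and rows downward; lengths in mm; the calibration is good to about 2 mm. The wrist camera is an equidistant fisheye: a pixel r from the principal point sees the ray r / f radians off the axis. A picture is of the moment at which its call begins. There is no depth.
- hand_in(): hands the job in; it is judged then, once.
The state is a dict: "clock": time; "joint_pos": joint angles; "joint_velocities": joint speeds; "tau": joint torques, N m; "tool_pos": TCP position; "orientation": TCP orientation; "wrist_force": force on the tool from outside, world axes, zero at the start; "torque": the same for the moment, N m; "width": finger opening in mm; "grasp_force": force on a finger pad.
Only numpy, scipy, OpenCV 4.12 (cv2) and the standard library are available. Lean on these libraries where they do the work, as an engineer would, in place of code of your own. Each camera call takes 0.05 s, during which the arm holds its last target. There are 200 camera calls.

## Working session

There is one attempt and no reset: what is moved stays moved. The work goes in short steps, Python scripts to look and compute and a tool call to move; the robot and the scene stay as the last step left them, time stands still between calls to the robot, and variables do not carry over. Pictures are saved under pics/ and viewed, at most 10 in all, crops included, and the job is handed in when it is done.

Besides the shell and the picture viewer there is one more tool, called after ">>>" as name(argument=value, ...), one argument or row to a line, values as JSON. play_rows: Moves the arm, as the interface text tells. Its arguments: {"type":"object","properties":{"plan":{"type":"array","items":{"type":"object","properties":{"dx":{"type":"number"},"dy":{"type":"number"},"dz":{"type":"number"},"ax":{"type":"number"},"ay":{"type":"number"},"az":{"type":"number"}}}},"gripper":{"type":"number"},"newtons":{"type":"number"}},"required":["plan"]}

```bash
mkdir -p pics
python3 - <<'E'
from cell import *
import cv2,numpy as np
s=state();print(s['clock'],s['tool_pos'],np.round(s['orientation'],3).tolist(),s['width'])
for n in ['top','side']:
    c=camera(n);cv2.imwrite(f'pics/{n}0.png',c['image'][:,:,::-1]);print(n,c['vertical_fov'],c['cx'],c['cy'],np.round(c['T'],3).tolist(),[k for k in c])
E
```

```text
0.0 [ 201.70159419 -617.40833536  215.63095318] [[0.951, 0.311, -0.001], [0.311, -0.951, 0.002], [-0.0, -0.002, -1.0]] 85.45852909260347
top 42.973900035311 271.3612617199567 201.41032804919948 [[0.025, 0.996, -0.085, 482.927], [-1.0, 0.026, 0.001, 23.745], [0.003, 0.085, 0.996, 1177.571], [0.0, 0.0, 0.0, 1.0]] ['image', 'vertical_fov', 'cx', 'cy', 'T']
side 47.70120445941532 278.45134820240975 201.3913829645669 [[-0.735, 0.496, -0.463, 133.09], [-0.678, -0.516, 0.524, 543.955], [0.021, 0.698, 0.715, 845.632], [0.0, 0.0, 0.0, 1.0]] ['image', 'vertical_fov', 'cx', 'cy', 'T']
```

View pics/top0.png

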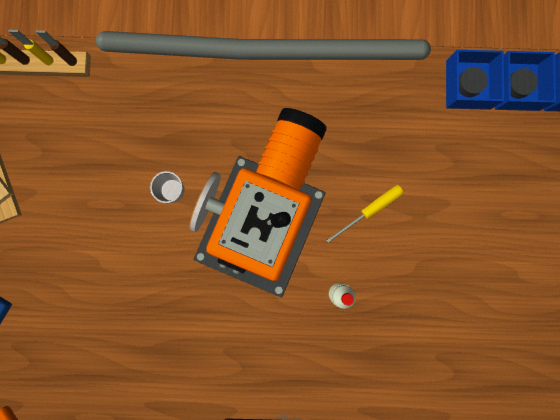

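View pics/side0.png

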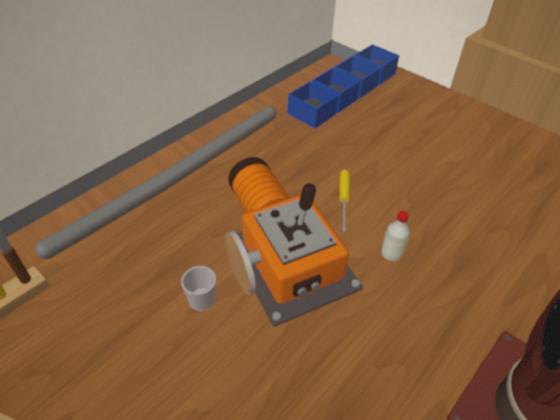

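Top view: the round mark is at about (259,197), at the motor end on the left. The bar is at (240,242), and the grip is at (281,219) on the right, towards the motor. Next I measure the plate and marks.

```bash
cat > h.py <<'E'
import cv2,numpy as np
from cell import *
def ray(c,u,v):
    f=210/np.tan(np.radians(c['vertical_fov']/2)); T=np.array(c['T'])
    d=T[:3,:3]@np.array([(u-c['cx'])/f,-(v-c['cy'])/f,-1]); return T[:3,3],d
def onz(c,u,v,z):
    o,d=ray(c,u,v); return o+d*(z-o[2])/d[2]
def proj(c,p):
    f=210/np.tan(np.radians(c['vertical_fov']/2)); T=np.array(c['T'])
    q=T[:3,:3].T@(np.array(p)-T[:3,3]); return c['cx']+f*q[0]/-q[2], c['cy']-f*q[1]/-q[2]
def tri(c1,p1,c2,p2):
    o1,d1=ray(c1,*p1);o2,d2=ray(c2,*p2)
    s=np.linalg.lstsq(np.c_[d1,-d2],o2-o1,rcond=None)[0]
    a,b=o1+s[0]*d1,o2+s[1]*d2; return (a+b)/2,np.linalg.norm(a-b)
E
python3 - <<'E'
from h import *
cs={}
for n,(x0,y0,x1,y1) in dict(top=(200,170,320,280),side=(230,170,350,270)).items():
    c=cs[n]=camera(n);im=c['image'];hsv=cv2.cvtColor(im,cv2.COLOR_RGB2HSV)
    roi=np.zeros(im.shape[:2],np.uint8);roi[y0:y1,x0:x1]=255
    org=cv2.inRange(hsv,(5,180,120),(22,255,255))&roi
    gray=cv2.inRange(hsv,(0,0,110),(180,70,255))&roi
    gray=cv2.morphologyEx(gray,cv2.MORPH_OPEN,np.ones((3,3)))
    k=max(cv2.findContours(gray,0,2)[0],key=cv2.contourArea)
    W=np.array([onz(c,*p[0],121)[:2] for p in cv2.convexHull(k)],np.float32)
    r=cv2.minAreaRect(W);print(n,'plate',r,cv2.contourArea(k))
    dark=cv2.inRange(hsv,(0,0,0),(180,255,70))&roi
    nn,l,st,ce=cv2.connectedComponentsWithStats(dark)
    for i in range(1,nn):
        if st[i,4]>15: print(st[i],np.round(ce[i],1),np.round(onz(c,*ce[i],125),1))
    cr=im[y0-10:y1+10,x0-10:x1+10];cv2.imwrite(f'pics/{n}c.png',cv2.resize(cr,None,fx=5,fy=5,interpolation=2)[:600,:,::-1])
E
cd pics; python3 -c "
import cv2,numpy as np
a=cv2.imread('topc.png');b=cv2.imread('sidec.png');h=600
f=lambda i:cv2.resize(i,(400,int(i.shape[0]*400/i.shape[1])))
a,b=f(a),f(b);m=max(len(a),len(b));p=lambda i:np.vstack([i,np.zeros((m-len(i),400,3),np.uint8)])
cv2.imwrite('both.png',np.hstack([p(a),p(b)]))"
```

```text
top plate ((528.6978759765625, 46.808982849121094), (115.35197448730469, 135.3475341796875), 68.5638656616211) 2819.0
[219 170  20  33 191] [228.1 185.7] [601.5 109.  125. ]
[279 184  41  96 920] [301.6 232.1] [513.4 -38.7 125. ]
[255 192   9  10  73] [258.8 196.5] [581.8  47.6 125. ]
[241 205  50  37 781] [264.5 222.2] [531.   34.9 125. ]
[200 213  67  67 792] [223.2 258. ] [458.7 114.  125. ]
[231 237  18  11  80] [239.2 242. ] [490.7  83.6 125. ]
side plate ((528.97998046875, 47.296043395996094), (117.23638153076172, 136.5503387451172), 68.41716003417969) 2602.5
[230 170   9  15  61] [232.4 175.1] [729.2  27.5 125. ]
[300 184  15  26 278] [307.  196.5] [565.1 -36.9 125. ]
[272 211   7   6  32] [274.7 213.3] [581.3  47.3 125. ]
[279 223  31  18 198] [292.4 229.8] [525.1  55.5 125. ]
[289 244  15   7  42] [296.2 246.8] [490.7  83.1 125. ]
```

View pics/both.png

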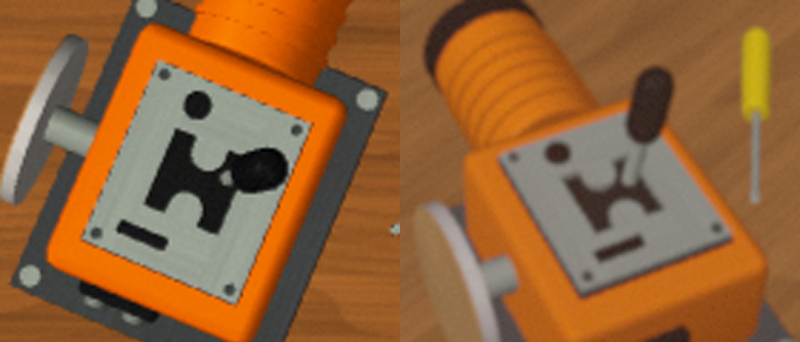

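```bash
cat >> h.py <<'E'
G=np.array([528.8,47.1,121]);a=np.radians(-21.5)
R=np.array([[np.cos(a),-np.sin(a),0],[np.sin(a),np.cos(a),0],[0,0,1]])
def togate(p): return R.T@(np.array(p)-G)
def grip_blob(c):
    im=c['image'];g=cv2.cvtColor(im,cv2.COLOR_RGB2GRAY)
    return cv2.inRange(cv2.cvtColor(im,cv2.COLOR_RGB2HSV),(0,0,0),(180,255,70))
def pred(c,gx,cy,d=135):   # image of lever point at tilt gear, cross
    n=np.array([np.tan(gx),np.tan(cy),1]);n/=np.linalg.norm(n)
    return proj(c,G+R@(np.array([0,0,-75])+d*n))
def goto(p):   # rows: tool-axes shift in units from the current commanded approx pose
    s=state();Rt=np.array(s['orientation']);w=G+R@np.array(p)
    return np.round(Rt.T@(w-s['tool_pos'])/30,2)
E
python3 - <<'E'
from h import *
t=camera('top');s=camera('side')
p,e=tri(t,(280.7,219.3),s,(307,196.5));print(p,e,togate(p))
for g in (0,.05,.1,.15,.2,.25):print(g,np.round(pred(t,g,-.28),1),np.round(pred(s,g,-.28),1))
st=state();Rt=np.array(st['orientation'])
for q in ([75,-38,190],[75,-38,54]):
  w=G+R@np.array(q);print(w,Rt.T@(w-st['tool_pos'])/30)
print(cv2.Rodrigues(Rt.T@(R@np.diag([1,-1,-1.])))[0].T*57.3)
E
```

```text
[534.84147093   3.99887484 175.52065294] 0.28335458375371336 [ 21.41770594 -37.88783754  54.52065294]
0 [276.  229.7] [311.8 203.5]
0.05 [277.3 226.5] [310.2 201.4]
0.1 [278.6 223.4] [308.6 199.5]
0.15 [279.8 220.2] [306.9 197.7]
0.2 [281. 217.] [305.3 196. ]
0.25 [282.1 213.9] [303.6 194.5]
[584.65427098 -15.74345959 311.        ] [ 18.36179099 -15.1118902   -3.15158542]
[584.65427098 -15.74345959 175.        ] [ 18.36189352 -15.10921117   1.38174712]
[[-3.20562100e-02  1.29435690e-02  3.95950115e+01]]
```

>>> play_rows(
  gripper=-1,
  plan=[
    {"dz": -1.6},
    {"dz": -3.15},
    {"dx": 9,"dy": -7.5,"dz": -3.15,"az": 20},
    {"dx": 9,"dy": -7.5,"dz": -3.15,"az": 20},
    {"dx": 9,"dy": -7.5,"dz": -3.15,"az": 20},
    {"dx": 18.2,"dy": -15.0,"dz": -3.15,"az": 39.6},
    {"dx": 18.2,"dy": -15.0,"dz": -3.15,"az": 39.6},
    {"dx": 18.2,"dy": -15.0,"dz": -3.15,"az": 39.6},
    {"dx": 18.2,"dy": -15.0,"dz": -3.15,"az": 39.6},
    {"dx": 18.2,"dy": -15.0,"dz": -3.15,"az": 39.6},
  ],
)

```text
$.plan[0]: bad value
```

Run:
```python
from h import *
s=state();print(s['clock'],togate(s['tool_pos']),s['width'],s['wrist_force']);print(goto([70,-38,190]),cv2.Rodrigues(np.array(s['orientation']).T@(R@np.diag([1,-1,-1.])))[0].T*57.3)
```

```text
0.3 [ -60.59358333 -738.38428482   95.19699481] 85.52673980942579 [ 0.31506043 -0.29937552  0.69549943]
[ 18.23 -15.22  -3.15] [[-3.20562100e-02  1.29435690e-02  3.95950115e+01]]
```

>>> play_rows(
  gripper=-1,
  plan=[
    {"dx": 0,"dy": 0,"dz": -1,"ax": 0,"ay": 0,"az": 0},
    {"dx": 0,"dy": 0,"dz": -2,"ax": 0,"ay": 0,"az": 0},
    {"dx": 0,"dy": 0,"dz": -3,"ax": 0,"ay": 0,"az": 0},
  ],
)

```text
clock: 0.6
tool_pos: [201.8, -617.6, 307.4]
orientation: [[0.951, 0.311, -0.0], [0.311, -0.951, 0.001], [-0.0, -0.001, -1.0]]
wrist_force: [0.4, -0.3, 0.2]
width: 44.1
grasp_force: 0.0
```

>>> play_rows(
  plan=[
    {"dx": 1.2,"dy": -1,"dz": 0,"ax": 0,"ay": 0,"az": 5},
    {"dx": 2.4,"dy": -2,"dz": 0,"ax": 0,"ay": 0,"az": 10},
    {"dx": 3.6,"dy": -3,"dz": 0,"ax": 0,"ay": 0,"az": 15},
    {"dx": 4.8,"dy": -4,"dz": 0,"ax": 0,"ay": 0,"az": 20},
    {"dx": 6,"dy": -5,"dz": 0,"ax": 0,"ay": 0,"az": 25},
    {"dx": 7.2,"dy": -6,"dz": 0,"ax": 0,"ay": 0,"az": 30},
    {"dx": 8.4,"dy": -7,"dz": 0,"ax": 0,"ay": 0,"az": 35},
    {"dx": 9.6,"dy": -8,"dz": 0,"ax": 0,"ay": 0,"az": 39.6},
    {"dx": 10.8,"dy": -9,"dz": 0,"ax": 0,"ay": 0,"az": 39.6},
    {"dx": 12,"dy": -10,"dz": 0,"ax": 0,"ay": 0,"az": 39.6},
  ],
)

```text
clock: 1.6
tool_pos: [451.5, -219.1, 306.8]
orientation: [[0.93, -0.367, 0.001], [-0.367, -0.93, -0.0], [0.001, 0.0, -1.0]]
wrist_force: [1.5, 0.4, -0.4]
width: -0.1
grasp_force: 0.0
```

Run:
```python
from h import *
s=state();print(s['clock'],togate(s['tool_pos']),s['width'],s['wrist_force']);print(goto([70,-38,190]),cv2.Rodrigues(np.array(s['orientation']).T@(R@np.diag([1,-1,-1.])))[0].T*57.3)
```

```text
1.6 [  25.67902689 -276.01935925  185.81285642] -0.1317075512162772 [ 1.5298576   0.36781742 -0.42348007]
[ 1.47 -7.93 -0.14] [[ 0.01277816 -0.03781545 -0.02610368]]
```

>>> play_rows(
  plan=[
    {"dx": 0.3,"dy": -1.5,"dz": 0,"ax": 0,"ay": 0,"az": 0},
    {"dx": 0.6,"dy": -3,"dz": 0,"ax": 0,"ay": 0,"az": 0},
    {"dx": 0.9,"dy": -4.5,"dz": 0,"ax": 0,"ay": 0,"az": 0},
    {"dx": 1.3,"dy": -6,"dz": 0,"ax": 0,"ay": 0,"az": 0},
    {"dx": 1.5,"dy": -7.3,"dz": 0,"ax": 0,"ay": 0,"az": 0},
    {"dx": 1.5,"dy": -7.9,"dz": 0.5,"ax": 0,"ay": 0,"az": 0},
    {"dx": 1.5,"dy": -7.9,"dz": 1.5,"ax": 0,"ay": 0,"az": 0},
    {"dx": 1.5,"dy": -7.9,"dz": 2.5,"ax": 0,"ay": 0,"az": 0},
    {"dx": 1.5,"dy": -7.9,"dz": 3.5,"ax": 0,"ay": 0,"az": 0},
    {"dx": 1.5,"dy": -7.9,"dz": 4,"ax": 0,"ay": 0,"az": 0},
  ],
)

```text
clock: 2.6
tool_pos: [578.4, -17.0, 183.9]
orientation: [[0.93, -0.367, -0.003], [-0.367, -0.93, 0.0], [-0.003, 0.001, -1.0]]
wrist_force: [-0.9, -0.8, 0.0]
width: -0.1
grasp_force: 0.0
```

Run:
```python
from h import *
c=camera('side');cv2.imwrite('pics/s1.png',cv2.resize(c['image'][110:290,190:430],None,fx=3,fy=3)[:,:,::-1])
s=state();print(s['clock'],togate(s['tool_pos']),s['wrist_force'])
```

```text
2.65 [ 69.11288462 -41.73042485  61.52529128] [-0.9099544  -0.67651444 -2.37077293]
```

View pics/s1.png

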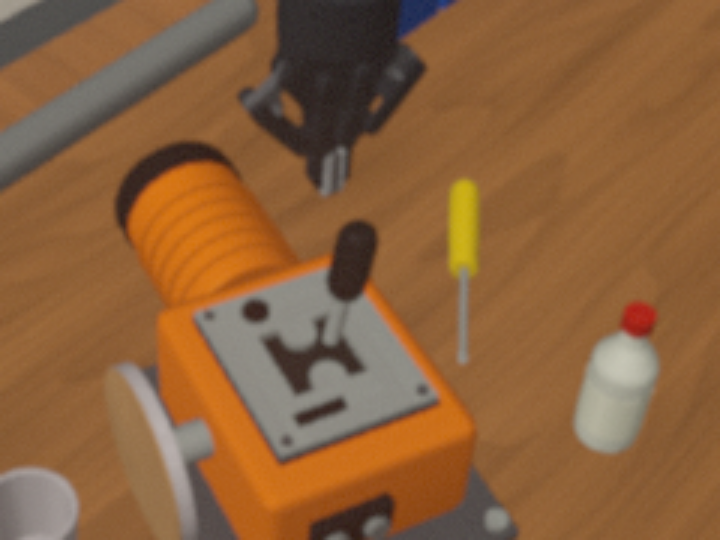

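The closed fingers stand clear beyond the grip, with the tips near (335,190) in the crop, on the motor side. The grip is at (350,260). I now push the lever toward −x.

>>> play_rows(
  plan=[
    {"dx": -0.3,"dy": -0.1,"dz": 0,"ax": 0,"ay": 0,"az": 0},
    {"dx": -0.5,"dy": -0.1,"dz": 0,"ax": 0,"ay": 0,"az": 0},
    {"dx": -0.65,"dy": -0.1,"dz": 0,"ax": 0,"ay": 0,"az": 0},
    {"dx": -0.75,"dy": -0.1,"dz": 0,"ax": 0,"ay": 0,"az": 0},
    {"dx": -0.85,"dy": -0.1,"dz": 0,"ax": 0,"ay": 0,"az": 0},
    {"dx": -0.95,"dy": -0.1,"dz": 0,"ax": 0,"ay": 0,"az": 0},
    {"dx": -1.05,"dy": -0.1,"dz": 0,"ax": 0,"ay": 0,"az": 0},
    {"dx": -1.15,"dy": -0.1,"dz": 0,"ax": 0,"ay": 0,"az": 0},
    {"dx": -1.25,"dy": -0.1,"dz": 0,"ax": 0,"ay": 0,"az": 0},
    {"dx": -1.25,"dy": -0.1,"dz": 0,"ax": 0,"ay": 0,"az": 0},
  ],
)

```text
clock: 3.65
tool_pos: [546.1, -0.6, 187.0]
orientation: [[0.93, -0.367, 0.001], [-0.367, -0.93, -0.0], [0.001, 0.0, -1.0]]
wrist_force: [0.6, -1.5, 2.9]
width: 0.1
grasp_force: 1.8
```

Run:
```python
from h import *
c=camera('side');cv2.imwrite('pics/s2.png',cv2.resize(c['image'][150:270,230:390],None,fx=5,fy=5,interpolation=2)[:,:,::-1])
s=state();print(s['clock'],togate(s['tool_pos']),R.T@s['wrist_force'])
for g in (-.05,0,.05,.1): print(g,[np.round((np.array(pred(c,g,-.28,d))-[230,150])*5) for d in (72,105,135,165)])
```

```text
3.7 [ 33.67134456 -38.04470627  66.02165376] [ 2.61808732 -0.12921095  3.05285662]
-0.05 [array([365., 389.]), array([392., 332.]), array([417., 279.]), array([443., 223.])]
0 [array([361., 383.]), array([386., 324.]), array([409., 268.]), array([433., 209.])]
0.05 [array([357., 378.]), array([380., 316.]), array([401., 257.]), array([423., 197.])]
0.1 [array([353., 372.]), array([374., 308.]), array([393., 247.]), array([413., 185.])]
```

View pics/s2.png

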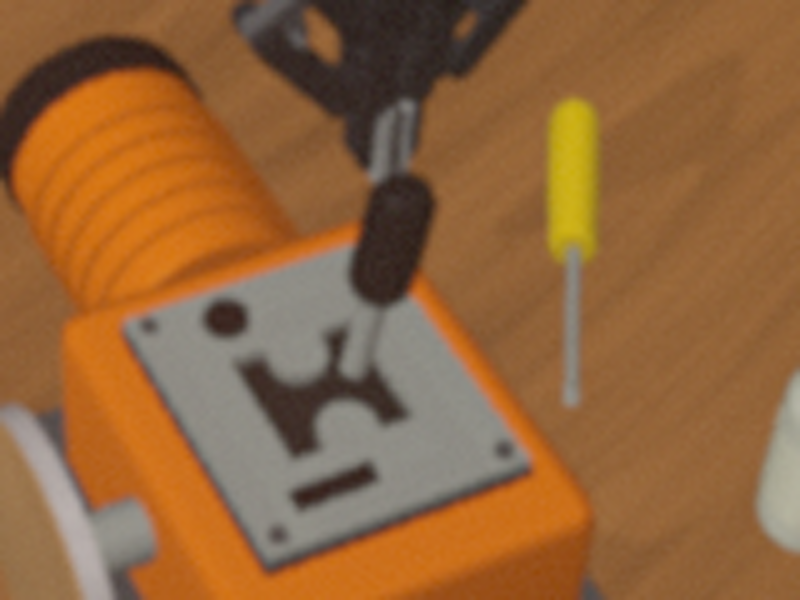

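Contact at 2.6 N. The stem enters the gate at (355,372), so gear is about 0.10. It needs about 13 mm more at the grip.

>>> play_rows(
  plan=[
    {"dx": -0.1,"dy": 0,"dz": 0,"ax": 0,"ay": 0,"az": 0},
    {"dx": -0.2,"dy": 0,"dz": 0,"ax": 0,"ay": 0,"az": 0},
    {"dx": -0.3,"dy": 0,"dz": 0,"ax": 0,"ay": 0,"az": 0},
    {"dx": -0.4,"dy": 0,"dz": 0,"ax": 0,"ay": 0,"az": 0},
    {"dx": -0.4,"dy": 0,"dz": 0,"ax": 0,"ay": 0,"az": 0},
  ],
)

```text
clock: 4.2
tool_pos: [535.3, 3.4, 187.8]
orientation: [[0.93, -0.367, 0.002], [-0.367, -0.93, -0.001], [0.003, 0.0, -1.0]]
wrist_force: [1.9, -3.4, 9.4]
width: -0.2
grasp_force: 4.9
```

Run:
```python
from h import *
c=camera('side');cv2.imwrite('pics/s3.png',cv2.resize(c['image'][150:270,230:390],None,fx=5,fy=5,interpolation=2)[:,:,::-1])
s=state();print(s['clock'],togate(s['tool_pos']),R.T@s['wrist_force'])
```

```text
4.25 [ 22.19703922 -38.24794296  66.80642061] [ 1.99990951 -3.6319968   9.93556742]
```

View pics/s3.png

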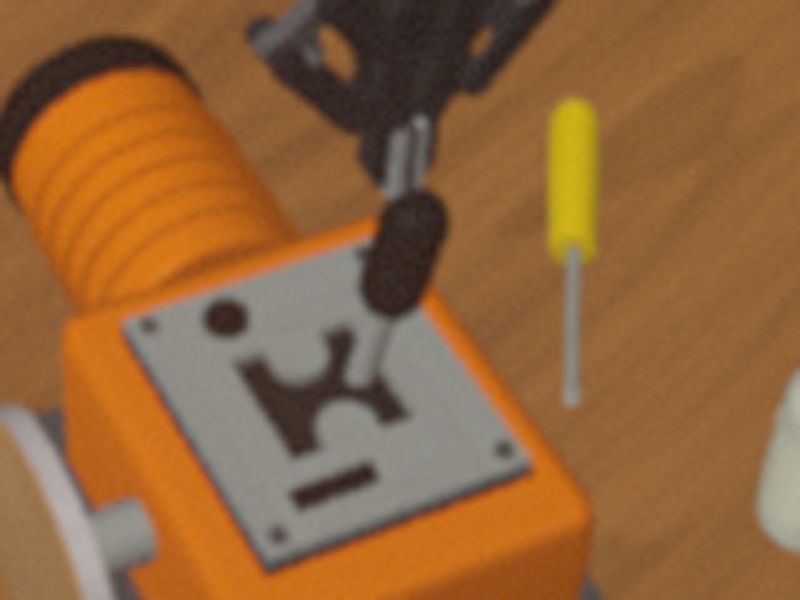

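Now gear is about 0.045, with the grip centre near (404,255). It needs about 6 mm more, then I back off.

>>> play_rows(
  plan=[
    {"dx": -0.1,"dy": 0,"dz": 0,"ax": 0,"ay": 0,"az": 0},
    {"dx": -0.2,"dy": 0,"dz": 0,"ax": 0,"ay": 0,"az": 0},
    {"dx": -0.2,"dy": 0,"dz": 0,"ax": 0,"ay": 0,"az": 0},
    {"dx": -0.2,"dy": 0,"dz": 0,"ax": 0,"ay": 0,"az": 0},
  ],
)

```text
clock: 4.65
tool_pos: [530.0, 5.4, 188.0]
orientation: [[0.93, -0.367, 0.003], [-0.367, -0.93, -0.001], [0.003, 0.0, -1.0]]
wrist_force: [-0.3, -4.0, 11.0]
width: 0.6
grasp_force: 5.8
```

```bash
cat >> h.py <<'E'
def report(nm=None,cy=-.28):
    c=camera('side')
    if nm: cv2.imwrite(f'pics/{nm}.png',cv2.resize(c['image'][150:270,230:390],None,fx=5,fy=5,interpolation=2)[:,:,::-1])
    s=state();print(s['clock'],np.round(togate(s['tool_pos']),1),np.round(R.T@s['wrist_force'],1))
    # lower part of the grip: dark blob in the plate/grip area
    m=grip_blob(c);m[:150]=0;m[:,:230]=0
    return c,m
E
python3 - <<'E'
from h import *
c,m=report('s4')
for v in range(195,214,2):
    u=np.flatnonzero(m[v,285:345])+285; print(v,u.min() if len(u) else 0,u.max() if len(u) else 0,len(u))
for g in (-.05,0,.05):print(g,[np.round(pred(c,g,-.28,d),1) for d in (105,115,125,135)])
E
```

```text
4.7 [ 16.4 -38.3  67. ] [ 1.8 -3.9 11.6]
195 308 319 12
197 308 319 12
199 307 319 13
201 305 318 14
203 305 317 13
205 304 316 13
207 304 315 12
209 304 314 11
211 304 313 10
213 307 312 6
-0.05 [array([308.3, 216.5]), array([310. , 212.9]), array([311.7, 209.4]), array([313.4, 205.7])]
0 [array([307.2, 214.7]), array([308.7, 211.1]), array([310.2, 207.3]), array([311.8, 203.5])]
0.05 [array([306. , 213.1]), array([307.4, 209.3]), array([308.8, 205.4]), array([310.2, 201.4])]
```

>>> play_rows(
  plan=[
    {"dx": 0.4,"dy": 0,"dz": 0,"ax": 0,"ay": 0,"az": 0},
    {"dx": 1.3,"dy": 0,"dz": 0,"ax": 0,"ay": 0,"az": 0},
    {"dx": 1.5,"dy": 0.6,"dz": 0,"ax": 0,"ay": 0,"az": 0},
    {"dx": 1.5,"dy": 1.7,"dz": 0,"ax": 0,"ay": 0,"az": 0},
    {"dx": 1.0,"dy": 1.7,"dz": 0,"ax": 0,"ay": 0,"az": 0},
    {"dx": 0,"dy": 1.7,"dz": 0,"ax": 0,"ay": 0,"az": 0},
    {"dx": -0.55,"dy": 1.7,"dz": 0.1,"ax": 0,"ay": 0,"az": 0},
    {"dx": -0.55,"dy": 1.7,"dz": 0.1,"ax": 0,"ay": 0,"az": 0},
  ],
)

```text
clock: 5.5
tool_pos: [493.0, -34.0, 182.9]
orientation: [[0.931, -0.365, -0.002], [-0.365, -0.931, 0.0], [-0.002, 0.001, -1.0]]
wrist_force: [0.4, 0.5, -0.3]
width: 0.4
grasp_force: 0.0
```

Run:
```python
from h import *
report('s5')
```

```text
5.55 [ -2.1 -88.8  62.3] [ 0.1 -0.1  0. ]
```

View pics/s5.png

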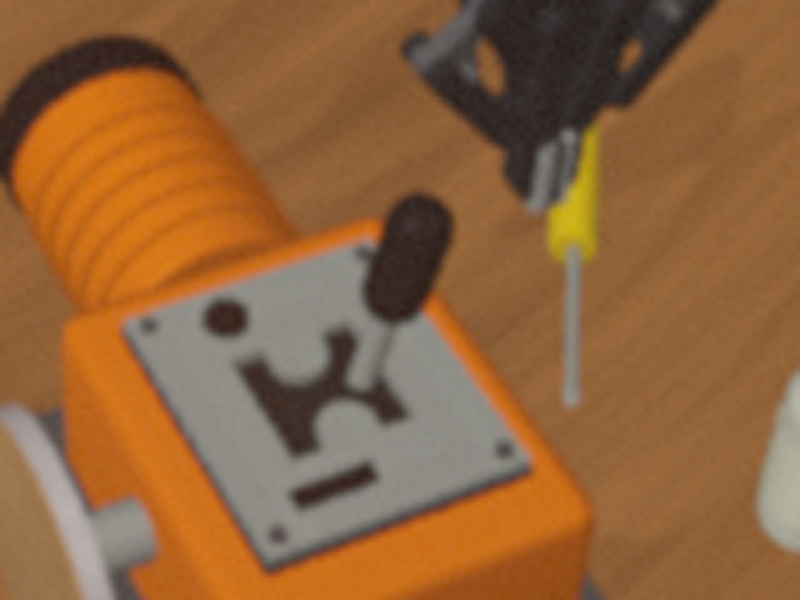

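The lever is centred, with its stem at (363,383) at the mouth of the cross channel. The fingers are clear on the right, so I push left.

>>> play_rows(
  plan=[
    {"dx": 0.06,"dy": -0.4,"dz": 0,"ax": 0,"ay": 0,"az": 0},
    {"dx": 0.06,"dy": -0.6,"dz": 0,"ax": 0,"ay": 0,"az": 0},
    {"dx": 0.06,"dy": -0.75,"dz": 0,"ax": 0,"ay": 0,"az": 0},
    {"dx": 0.06,"dy": -0.9,"dz": 0,"ax": 0,"ay": 0,"az": 0},
    {"dx": 0.06,"dy": -1.05,"dz": 0,"ax": 0,"ay": 0,"az": 0},
    {"dx": 0.06,"dy": -1.2,"dz": 0,"ax": 0,"ay": 0,"az": 0},
    {"dx": 0.06,"dy": -1.35,"dz": 0,"ax": 0,"ay": 0,"az": 0},
    {"dx": 0.06,"dy": -1.5,"dz": 0,"ax": 0,"ay": 0,"az": 0},
  ],
)

```text
clock: 6.35
tool_pos: [515.6, 4.1, 186.9]
orientation: [[0.93, -0.369, 0.006], [-0.369, -0.93, -0.003], [0.006, 0.001, -1.0]]
wrist_force: [-4.2, -8.0, 27.6]
width: -0.1
grasp_force: 13.0
```

Run:
```python
from h import *
report('s6')
```

```text
6.4 [  3.6 -43.9  66.3] [-0.9 -7.6 24.7]
```

View pics/s6.png

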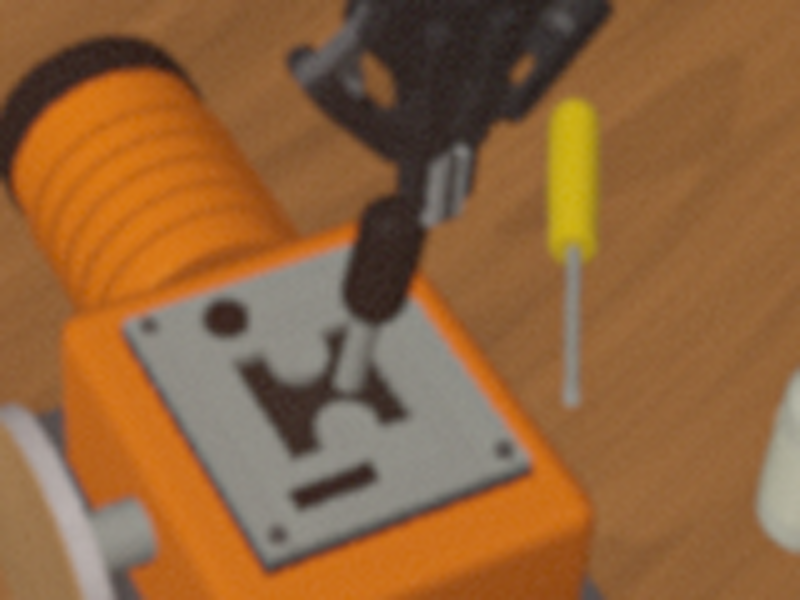

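The lever is crossing. But the upward force and the high tips suggest the fingertips push on the grip's dome, so I check the tip height.

Run:
```python
from h import *
c=camera('side')
for P,px in (([-2.1,-88.8],(338,192.4)),([3.6,-43.9],(318,193.6))):
  print(px,[(z,np.round(proj(c,G+R@np.array(P+[z])),1)) for z in (37,50,65,80)])
s=state();print(s['tool_pos'],R.T@s['wrist_force'])
w=camera('top')
cv2.imwrite('pics/t6.png',cv2.resize(w['image'][170:270,200:340],None,fx=5,fy=5,interpolation=2)[:,:,::-1])
```

```text
(338, 192.4) [(37, array([334. , 202.7])), (50, array([334.7, 198.2])), (65, array([335.5, 192.8])), (80, array([336.3, 187.4]))]
(318, 193.6) [(37, array([313.2, 207.5])), (50, array([313.7, 203. ])), (65, array([314.3, 197.7])), (80, array([314.8, 192.2]))]
[516.06726798   4.81986123 187.31332128] [-0.33268864 -5.36254824 24.45185315]
```

The tips sit roughly 25–35 mm higher than assumed and are riding on the dome. I back off to the right, lower 13 mm, and push on the grip's flank.

>>> play_rows(
  plan=[
    {"dx": 0,"dy": 0.6,"dz": 0,"ax": 0,"ay": 0,"az": 0},
    {"dx": -0.05,"dy": 1.4,"dz": 0,"ax": 0,"ay": 0,"az": 0},
    {"dx": -0.05,"dy": 1.4,"dz": 0.2,"ax": 0,"ay": 0,"az": 0},
    {"dx": -0.05,"dy": 1.4,"dz": 0.45,"ax": 0,"ay": 0,"az": 0},
    {"dx": -0.05,"dy": 1.4,"dz": 0.45,"ax": 0,"ay": 0,"az": 0},
  ],
)

```text
clock: 7.0
tool_pos: [496.0, -31.6, 168.8]
orientation: [[0.931, -0.366, -0.002], [-0.366, -0.931, 0.001], [-0.002, -0.0, -1.0]]
wrist_force: [0.2, 0.1, -0.4]
width: 0.2
grasp_force: 0.0
```

Run:
```python
from h import *
c,m=report()
t=camera('top')
a=cv2.resize(c['image'][150:270,230:390],None,fx=2.5,fy=2.5,interpolation=2);b=cv2.resize(t['image'][170:290,200:360],None,fx=2.5,fy=2.5,interpolation=2)
cv2.imwrite('pics/d7.png',np.vstack([np.hstack([a,b])])[:,:,::-1])
p=togate(state()['tool_pos'])
for z in (0,-25):print(z,(np.array(proj(c,G+R@(p+[0,0,z])))-[230,150])*2.5,(np.array(proj(t,G+R@(p+[0,0,z])))-[200,170])*2.5)
```

```text
7.05 [ -1.5 -85.   48.3] [ 0.4  0.5 -0.6]
0 [256.92837779 122.25555687] [247.57213568 175.84238747]
-25 [253.77388459 143.72662697] [245.78922666 176.23310439]
```

View pics/d7.png

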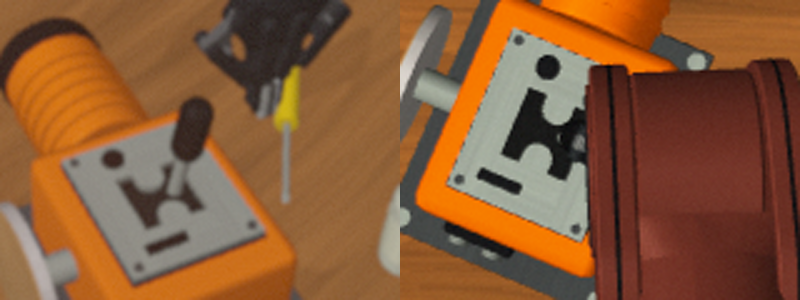

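The visible fingertip (265,117) lies at about TCP height (257,122), not 25 mm below it. I lower a little more and push with force checks.

>>> play_rows(
  plan=[
    {"dx": 0.05,"dy": -0.2,"dz": 0.22,"ax": 0,"ay": 0,"az": 0},
    {"dx": 0.05,"dy": -0.6,"dz": 0.22,"ax": 0,"ay": 0,"az": 0},
    {"dx": 0.05,"dy": -0.9,"dz": 0.22,"ax": 0,"ay": 0,"az": 0},
    {"dx": 0.05,"dy": -1.05,"dz": 0.22,"ax": 0,"ay": 0,"az": 0},
    {"dx": 0.05,"dy": -1.2,"dz": 0.22,"ax": 0,"ay": 0,"az": 0},
    {"dx": 0.05,"dy": -1.35,"dz": 0.22,"ax": 0,"ay": 0,"az": 0},
    {"dx": 0.05,"dy": -1.5,"dz": 0.22,"ax": 0,"ay": 0,"az": 0},
  ],
)

```text
clock: 7.8
tool_pos: [514.5, 8.8, 163.5]
orientation: [[0.93, -0.367, 0.0], [-0.367, -0.93, -0.0], [0.0, 0.0, -1.0]]
wrist_force: [-2.0, -2.1, 2.3]
width: 0.0
grasp_force: 1.4
```

```bash
cat >> h.py <<'E'
def rows(m,a=188,b=222,u0=255,u1=330):
    for v in range(a,b,3):
        u=np.flatnonzero(m[v,u0:u1])+u0
        if len(u): print(v,[(int(x[0]),int(x[-1])) for x in np.split(u,np.flatnonzero(np.diff(u)>1)+1)])
E
python3 - <<'E'
from h import *
c,m=report('s8');rows(m)
for y in (-.2,-.15,-.1,-.05,0):print(y,[np.round(pred(c,0,y,d),1) for d in (105,135,165)])
E
```

```text
7.85 [  0.6 -40.   42.6] [ 0.1 -2.   1.8]
188 [(300, 323)]
191 [(298, 314)]
194 [(296, 312)]
197 [(295, 312)]
200 [(295, 306), (311, 312)]
203 [(294, 305)]
206 [(294, 305)]
209 [(293, 304)]
212 [(272, 277), (294, 304)]
215 [(273, 277), (298, 300)]
221 [(301, 302)]
-0.2 [array([303.6, 215.3]), array([307.2, 204.2]), array([310.9, 192.6])]
-0.15 [array([301.4, 215.8]), array([304.2, 204.8]), array([307.3, 193.3])]
-0.1 [array([299.1, 216.4]), array([301.2, 205.5]), array([303.5, 194.2])]
-0.05 [array([296.7, 217.1]), array([298.2, 206.4]), array([299.7, 195.2])]
0 [array([294.4, 217.8]), array([295.1, 207.4]), array([295.8, 196.4])]
```

Clean lateral push now (2 N), cross about −0.08. I continue.

>>> play_rows(
  plan=[
    {"dx": 0,"dy": -0.15,"dz": 0,"ax": 0,"ay": 0,"az": 0},
    {"dx": 0,"dy": -0.3,"dz": 0,"ax": 0,"ay": 0,"az": 0},
    {"dx": 0,"dy": -0.45,"dz": 0,"ax": 0,"ay": 0,"az": 0},
    {"dx": 0,"dy": -0.6,"dz": 0,"ax": 0,"ay": 0,"az": 0},
    {"dx": 0,"dy": -0.75,"dz": 0,"ax": 0,"ay": 0,"az": 0},
    {"dx": 0,"dy": -0.9,"dz": 0,"ax": 0,"ay": 0,"az": 0},
    {"dx": 0,"dy": -1.05,"dz": 0,"ax": 0,"ay": 0,"az": 0},
    {"dx": 0,"dy": -1.2,"dz": 0,"ax": 0,"ay": 0,"az": 0},
  ],
)

```text
clock: 8.65
tool_pos: [527.6, 42.8, 163.3]
orientation: [[0.93, -0.367, -0.0], [-0.367, -0.93, 0.0], [-0.0, -0.0, -1.0]]
wrist_force: [-0.4, -1.9, 0.6]
width: -0.0
grasp_force: 1.1
```

Run:
```python
from h import *
c,m=report('s9');rows(m)
for y in (.15,.2,.25,.28):print(y,[np.round(pred(c,0,y,d),1) for d in (105,135,165)])
```

```text
8.7 [ 0.3 -3.7 42.3] [-0.8 -0.2  0.3]
188 [(275, 286), (289, 315)]
191 [(279, 307)]
194 [(283, 301), (304, 305)]
197 [(282, 297)]
200 [(278, 289), (292, 295)]
203 [(278, 295)]
206 [(278, 290), (294, 295)]
209 [(278, 290)]
212 [(272, 291)]
215 [(273, 291)]
218 [(281, 289), (296, 300)]
221 [(297, 302)]
0.15 [array([287.3, 220.7]), array([285.7, 211.1]), array([284.1, 201. ])]
0.2 [array([284.9, 221.8]), array([282.6, 212.6]), array([280.2, 202.8])]
0.25 [array([282.5, 223. ]), array([279.5, 214.2]), array([276.3, 204.8])]
0.28 [array([281.1, 223.8]), array([277.6, 215.2]), array([274. , 206.1])]
```

>>> play_rows(
  plan=[
    {"dx": 0,"dy": -0.1,"dz": 0,"ax": 0,"ay": 0,"az": 0},
    {"dx": 0,"dy": -0.2,"dz": 0,"ax": 0,"ay": 0,"az": 0},
    {"dx": 0,"dy": -0.3,"dz": 0,"ax": 0,"ay": 0,"az": 0},
    {"dx": 0,"dy": -0.4,"dz": 0,"ax": 0,"ay": 0,"az": 0},
    {"dx": 0,"dy": -0.45,"dz": 0,"ax": 0,"ay": 0,"az": 0},
  ],
)

```text
clock: 9.2
tool_pos: [532.4, 55.2, 163.3]
orientation: [[0.93, -0.366, -0.0], [-0.366, -0.93, 0.0], [-0.0, 0.0, -1.0]]
wrist_force: [-0.3, -2.3, -0.9]
width: -0.0
grasp_force: 0.9
```

Run:
```python
from h import *
c,m=report('s10');rows(m,197,226)
```

```text
9.25 [ 0.4  9.1 42.3] [ 0.2 -1.1 -1. ]
197 [(277, 294), (298, 298)]
200 [(277, 281), (285, 290)]
203 [(272, 281), (285, 289)]
206 [(272, 289)]
209 [(272, 284), (288, 288)]
212 [(272, 285)]
215 [(272, 286)]
218 [(275, 286), (296, 300)]
221 [(277, 284), (297, 302)]
224 [(279, 279), (296, 304)]
```

>>> play_rows(
  plan=[
    {"dx": 0,"dy": -0.07,"dz": 0,"ax": 0,"ay": 0,"az": 0},
    {"dx": 0,"dy": -0.14,"dz": 0,"ax": 0,"ay": 0,"az": 0},
    {"dx": 0,"dy": -0.14,"dz": 0,"ax": 0,"ay": 0,"az": 0},
  ],
)

```text
clock: 9.55
tool_pos: [534.1, 59.2, 163.5]
orientation: [[0.93, -0.366, 0.0], [-0.366, -0.93, 0.0], [0.0, -0.0, -1.0]]
wrist_force: [-1.0, -1.3, -0.3]
width: -0.0
grasp_force: 0.5
```

Run:
```python
from h import *
c,m=report('s11');rows(m,203,226)
```

```text
9.6 [ 0.6 13.2 42.5] [-0.6 -0.8 -0.7]
203 [(271, 279), (284, 287)]
206 [(269, 287)]
209 [(270, 282), (286, 287)]
212 [(270, 283)]
215 [(272, 284)]
218 [(273, 284), (296, 300)]
221 [(275, 283), (297, 302)]
224 [(279, 279), (296, 304)]
```

>>> play_rows(
  plan=[
    {"dx": 0,"dy": -0.07,"dz": 0,"ax": 0,"ay": 0,"az": 0},
    {"dx": 0,"dy": -0.12,"dz": 0,"ax": 0,"ay": 0,"az": 0},
    {"dx": 0,"dy": -0.12,"dz": 0,"ax": 0,"ay": 0,"az": 0},
  ],
)

```text
clock: 9.9
tool_pos: [535.2, 61.7, 163.2]
orientation: [[0.93, -0.367, -0.001], [-0.367, -0.93, -0.001], [-0.0, 0.001, -1.0]]
wrist_force: [-2.0, -3.9, -1.0]
width: 0.3
grasp_force: 1.8
```

Run:
```python
from h import *
c,m=report('s12');rows(m,206,226)
```

```text
9.95 [ 0.6 16.  42.2] [-0.5 -4.9 -1.1]
206 [(268, 285)]
209 [(268, 285)]
212 [(269, 282)]
215 [(271, 283)]
218 [(272, 284), (296, 300)]
221 [(273, 283), (297, 302)]
224 [(278, 279), (296, 304)]
```

At the left stop (force rises to 5 N). I go around to the −x side of the grip.

>>> play_rows(
  plan=[
    {"dx": 0,"dy": 0.4,"dz": 0,"ax": 0,"ay": 0,"az": 0},
    {"dx": 0,"dy": 0.9,"dz": 0,"ax": 0,"ay": 0,"az": 0},
    {"dx": -0.6,"dy": 0.9,"dz": 0,"ax": 0,"ay": 0,"az": 0},
    {"dx": -1.4,"dy": 0.9,"dz": 0,"ax": 0,"ay": 0,"az": 0},
    {"dx": -1.7,"dy": 0.6,"dz": 0,"ax": 0,"ay": 0,"az": 0},
    {"dx": -1.7,"dy": -0.2,"dz": 0,"ax": 0,"ay": 0,"az": 0},
    {"dx": -1.7,"dy": -0.65,"dz": 0,"ax": 0,"ay": 0,"az": 0},
    {"dx": -1.7,"dy": -0.65,"dz": 0,"ax": 0,"ay": 0,"az": 0},
  ],
)

```text
clock: 10.75
tool_pos: [495.9, 101.4, 163.9]
orientation: [[0.931, -0.364, 0.002], [-0.364, -0.931, 0.002], [0.001, -0.002, -1.0]]
wrist_force: [-0.1, 0.2, 0.5]
width: -0.4
grasp_force: 0.0
```

Run:
```python
from h import *
c,m=report('s13');rows(m,203,226)
```

```text
10.8 [-50.4  37.   42.7] [ 0.1 -0.5  0.3]
203 [(272, 305), (311, 316)]
206 [(272, 304), (309, 313)]
209 [(265, 267), (273, 311)]
212 [(262, 269), (273, 308)]
215 [(265, 301)]
218 [(270, 300)]
221 [(274, 291), (297, 302)]
224 [(279, 279), (282, 287), (298, 304)]
```

>>> play_rows(
  plan=[
    {"dx": 0.2,"dy": 0,"dz": 0,"ax": 0,"ay": 0,"az": 0},
    {"dx": 0.4,"dy": 0,"dz": 0,"ax": 0,"ay": 0,"az": 0},
    {"dx": 0.6,"dy": 0,"dz": 0,"ax": 0,"ay": 0,"az": 0},
    {"dx": 0.75,"dy": 0,"dz": 0,"ax": 0,"ay": 0,"az": 0},
    {"dx": 0.9,"dy": 0,"dz": 0,"ax": 0,"ay": 0,"az": 0},
    {"dx": 1.05,"dy": 0,"dz": 0,"ax": 0,"ay": 0,"az": 0},
    {"dx": 1.2,"dy": 0,"dz": 0,"ax": 0,"ay": 0,"az": 0},
    {"dx": 1.35,"dy": 0,"dz": 0,"ax": 0,"ay": 0,"az": 0},
  ],
)

```text
clock: 11.6
tool_pos: [532.8, 84.2, 163.4]
orientation: [[0.93, -0.366, -0.001], [-0.366, -0.93, 0.0], [-0.001, 0.0, -1.0]]
wrist_force: [-2.8, 0.9, 1.3]
width: 0.4
grasp_force: 1.2
```

Run:
```python
from h import *
c,m=report('s14');rows(m,197,226)
for g in (0,.1,.2,.3):print(g,[np.round(pred(c,g,.283,d),1) for d in (105,135,165)])
```

```text
11.65 [-9.2 35.9 42.4] [-1.9  0.   2. ]
197 [(255, 267), (273, 299)]
200 [(259, 291)]
203 [(263, 290)]
206 [(267, 282), (288, 288)]
209 [(268, 278)]
212 [(269, 278)]
215 [(270, 278)]
218 [(272, 277), (296, 300)]
221 [(274, 278), (297, 302)]
224 [(296, 304)]
0 [array([281. , 223.9]), array([277.5, 215.3]), array([273.7, 206.2])]
0.1 [array([278.8, 220.6]), array([274.6, 211. ]), array([270.2, 200.9])]
0.2 [array([276.8, 217.6]), array([272. , 207.2]), array([267. , 196.3])]
0.3 [array([275., 215.]), array([269.7, 203.8]), array([264.2, 192.3])]
```

>>> play_rows(
  plan=[
    {"dx": 0.15,"dy": 0,"dz": 0,"ax": 0,"ay": 0,"az": 0},
    {"dx": 0.3,"dy": 0,"dz": 0,"ax": 0,"ay": 0,"az": 0},
    {"dx": 0.4,"dy": 0,"dz": 0,"ax": 0,"ay": 0,"az": 0},
    {"dx": 0.5,"dy": 0,"dz": 0,"ax": 0,"ay": 0,"az": 0},
    {"dx": 0.6,"dy": 0,"dz": 0,"ax": 0,"ay": 0,"az": 0},
    {"dx": 0.6,"dy": 0,"dz": 0,"ax": 0,"ay": 0,"az": 0},
  ],
)

```text
clock: 12.25
tool_pos: [549.8, 77.4, 163.3]
orientation: [[0.93, -0.367, -0.0], [-0.367, -0.93, 0.0], [-0.0, -0.0, -1.0]]
wrist_force: [-1.6, 1.1, -2.2]
width: 0.0
grasp_force: 0.6
```

Run:
```python
from h import *
report()
```

```text
12.3 [ 8.3 35.9 42.4] [-1.7 -0.6 -1.1]
```

>>> play_rows(
  plan=[
    {"dx": 0.07,"dy": 0,"dz": 0,"ax": 0,"ay": 0,"az": 0},
    {"dx": 0.13,"dy": 0,"dz": 0,"ax": 0,"ay": 0,"az": 0},
    {"dx": 0.13,"dy": 0,"dz": 0,"ax": 0,"ay": 0,"az": 0},
  ],
)

```text
clock: 12.6
tool_pos: [553.3, 76.1, 163.4]
orientation: [[0.93, -0.367, 0.0], [-0.367, -0.93, 0.0], [0.0, -0.0, -1.0]]
wrist_force: [-1.2, -0.1, -1.5]
width: -0.1
grasp_force: 0.7
```

Not at the stop yet (about 1.5 N), so I continue in small steps.

>>> play_rows(
  plan=[
    {"dx": 0.07,"dy": 0,"dz": 0,"ax": 0,"ay": 0,"az": 0},
    {"dx": 0.1,"dy": 0,"dz": 0,"ax": 0,"ay": 0,"az": 0},
    {"dx": 0.1,"dy": 0,"dz": 0,"ax": 0,"ay": 0,"az": 0},
  ],
)

```text
clock: 12.9
tool_pos: [556.0, 75.0, 163.4]
orientation: [[0.93, -0.367, 0.0], [-0.367, -0.93, 0.0], [0.0, -0.0, -1.0]]
wrist_force: [-1.6, 0.8, -1.0]
width: -0.1
grasp_force: 0.7
```

>>> play_rows(
  plan=[
    {"dx": 0.07,"dy": 0,"dz": 0,"ax": 0,"ay": 0,"az": 0},
    {"dx": 0.1,"dy": 0,"dz": 0,"ax": 0,"ay": 0,"az": 0},
    {"dx": 0.1,"dy": 0,"dz": 0,"ax": 0,"ay": 0,"az": 0},
  ],
)

```text
clock: 13.2
tool_pos: [558.8, 73.9, 163.4]
orientation: [[0.93, -0.367, 0.0], [-0.367, -0.93, 0.0], [0.0, -0.0, -1.0]]
wrist_force: [-1.8, 0.8, -0.7]
width: -0.4
grasp_force: 0.7
```

Run:
```python
from h import *
c,m=report('s15');rows(m,190,222)
```

```text
13.25 [18.1 35.9 42.5] [-1.6 -0.1  0.2]
190 [(255, 285)]
193 [(257, 283)]
196 [(261, 275)]
199 [(262, 272)]
202 [(263, 272)]
205 [(264, 272)]
208 [(266, 271)]
211 [(267, 272), (276, 278)]
214 [(270, 277)]
217 [(297, 299)]
220 [(297, 301)]
```

>>> play_rows(
  plan=[
    {"dx": 0.07,"dy": 0,"dz": 0,"ax": 0,"ay": 0,"az": 0},
    {"dx": 0.1,"dy": 0,"dz": 0,"ax": 0,"ay": 0,"az": 0},
    {"dx": 0.1,"dy": 0,"dz": 0,"ax": 0,"ay": 0,"az": 0},
  ],
)

```text
clock: 13.55
tool_pos: [561.2, 73.0, 163.3]
orientation: [[0.93, -0.367, -0.001], [-0.367, -0.93, 0.0], [-0.001, 0.0, -1.0]]
wrist_force: [-3.7, 0.4, 0.3]
width: 0.3
grasp_force: 1.8
```

>>> play_rows(
  plan=[
    {"dx": 0.07,"dy": 0,"dz": 0,"ax": 0,"ay": 0,"az": 0},
    {"dx": 0.07,"dy": 0,"dz": 0,"ax": 0,"ay": 0,"az": 0},
    {"dx": 0.07,"dy": 0,"dz": 0,"ax": 0,"ay": 0,"az": 0},
  ],
)

```text
clock: 13.85
tool_pos: [562.4, 72.4, 163.0]
orientation: [[0.931, -0.366, -0.002], [-0.366, -0.931, 0.0], [-0.002, 0.001, -1.0]]
wrist_force: [-7.0, 1.3, -0.8]
width: -0.1
grasp_force: 3.1
```

>>> play_rows(
  plan=[
    {"dx": 0.07,"dy": 0,"dz": 0,"ax": 0,"ay": 0,"az": 0},
    {"dx": 0.07,"dy": 0,"dz": 0,"ax": 0,"ay": 0,"az": 0},
    {"dx": 0.07,"dy": 0,"dz": 0,"ax": 0,"ay": 0,"az": 0},
  ],
)

```text
clock: 14.15
tool_pos: [563.6, 71.9, 162.7]
orientation: [[0.931, -0.366, -0.004], [-0.366, -0.931, 0.0], [-0.004, 0.001, -1.0]]
wrist_force: [-9.9, 2.3, 0.3]
width: 0.2
grasp_force: 4.5
```

>>> play_rows(
  plan=[
    {"dx": -0.5,"dy": 0,"dz": 0,"ax": 0,"ay": 0,"az": 0},
    {"dx": -1.5,"dy": 0,"dz": 0,"ax": 0,"ay": 0,"az": 0},
    {"dx": -2.8,"dy": 0,"dz": -0.5,"ax": 0,"ay": 0,"az": 0},
    {"dx": -3.5,"dy": 0,"dz": -1.8,"ax": 0,"ay": 0,"az": 0},
    {"dx": -4,"dy": 0,"dz": -3,"ax": 0,"ay": 0,"az": 0},
    {"dx": -4,"dy": 0,"dz": -4,"ax": 0,"ay": 0,"az": 0},
    {"dx": -4,"dy": 0,"dz": -4,"ax": 0,"ay": 0,"az": 0},
    {"dx": -4,"dy": 0,"dz": -4,"ax": 0,"ay": 0,"az": 0},
  ],
)

```text
clock: 14.95
tool_pos: [454.7, 115.2, 284.2]
orientation: [[0.93, -0.367, 0.003], [-0.367, -0.93, -0.0], [0.003, -0.001, -1.0]]
wrist_force: [0.5, -0.4, -0.4]
width: 0.3
grasp_force: 0.0
```

Run:
```python
from h import *
c,m=report('s16');rows(m,188,222)
for g in (.25,.28,.3):print(g,[np.round(pred(c,g,.283,d),1) for d in (72,105,135,165)])
```

```text
15.0 [-94.4  35.8 162.2] [0.9 0.2 0.1]
188 [(292, 307), (315, 315)]
191 [(298, 304), (315, 315)]
194 [(262, 271), (298, 304)]
197 [(261, 272), (299, 303)]
200 [(262, 274), (301, 303)]
203 [(264, 275)]
206 [(265, 277)]
209 [(267, 278)]
212 [(268, 278)]
215 [(272, 273)]
218 [(296, 299)]
221 [(297, 302)]
0.25 [array([281.2, 227.6]), array([275.9, 216.2]), array([270.8, 205.4]), array([265.6, 194.2])]
0.28 [array([280.9, 227.1]), array([275.3, 215.5]), array([270.1, 204.5]), array([264.7, 193.1])]
0.3 [array([280.6, 226.7]), array([275., 215.]), array([269.7, 203.8]), array([264.2, 192.3])]
```

View pics/s16.png

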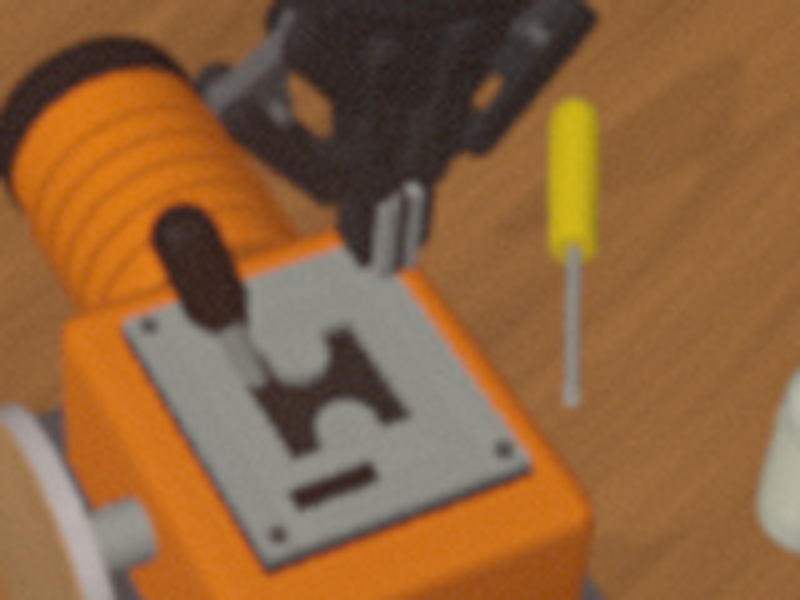

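The lever is home in the round-mark slot: grip centre at (200,267) and stem at (256,383) match gear 0.30, and the fingers are clear.

```bash
python3 -c "
from cell import *
print(hand_in())"
```

```text
the job is handed in; nothing more can be done
None
```

The lever is fully home in the left-hand slot with the round mark, pushed only with the shut fingers; nothing else was touched, the fingers are clear, and the job was handed in at about 15 s, though the fingertips briefly pressed down on the top of the grip with about 25 N during the crossing before I lowered them.

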